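Put a small delivery away in the stock trays, oldest to the front

ROBOT

A 6-joint arm with a two-finger parallel gripper is mounted at the origin on a cart in front of the work surface, level with it; the furniture and walls round the work are solid. World frame = base frame: x ahead of the robot, y to its left, z up, the work surface at z = 0. Lengths are in mm, angles in rad, forces in N, time in s.
With the tool pointing down it reaches from about 275 to 750 mm from the base axis. Payload 10.2 kg.
Tool frame: the origin (TCP) lies at the very end of the fingers, on their centre line; the grasp point (between the pads) lies 19 mm behind it; z points along the fingers, y is the line along which they close (so a half turn about z gives the same grasp; the last joint's range is limited). The gripper opens to 85 mm and grips with 20 to 120 N. Pads are 22 mm wide; open, the fingers measure 114 mm over their backs; the gripper's body (76 mm by 85 mm) begins 54 mm behind the grasp point. The pads swing forward as they close: fully open they stand 13 mm farther back than shut.
Start: joints at [0.91, 0.313, 1.498, -0, 1.331, -0.223], TCP at [222.586, 475.486, 231.294] pointing down, gripper open.
Joint ranges: [-2.94, 2.94], [-0.97, 2.17], [0.19, 2.56], [-1.23, 4.37], [0.02, 3.11], [-2.88, 2.88]. Speed limits (rad/s): [2.39, 2.39, 3.01, 3.14, 3.14, 3.14].

INTERFACE

Orientations are given as a unit quaternion [w, x, y, z].
In Python, from rig import * gives the robot as it stands. The module is installed in compiled form; this text tells all that it offers.
- The arm moves only by the shell command python3 -m crank 'ROWS' [FORCE]. ROWS is JSON, a list that holds one entry, the list of rows, each a list of 7 numbers: the shift along the tool's x, y, z in units of 25 mm (1.0 is 25 mm), then the turn, a rotation vector about the tool's x, y, z in units of 8 degrees (1.0 is 8 degrees), then the finger opening in mm, from 0 to 85.4. A call has exactly 8 rows; each row shifts and turns the commanded pose from where the row before left it, along the tool's axes as they then stand; what a row does not reach is not made up. A row lasts 1/10 s, in which the tool goes at most 50 mm and 8.59 degrees, less where a joint would pass 70% of its speed; a pose out of reach is approached as far as the arm can. A call is refused whole if a number of a shift passes 1 or a number of a turn 1, either way. A call with a gripper value outside its range is refused whole. The fingers move at their own pace and stop on an object; FORCE is the grip in N (left out, the last holds). Time passes only in rows, so rows that do not move let the fingers close, or fill a call up. It gives the time, the measured TCP pose, the force, the opening and the grip force at its end, in the units of the state.
- sense(): the state, without advancing time (a new reading comes with each control period).
- capture(name): name is "scene" or "top" or "wrist"; returns the picture (384x512x3 uint8, blue, green, red); there is no depth.
- camera_model(name): a dict with "fx", "fy", "cx", "cy" (pixels), "world_from_camera" (4x4, takes a point from camera to world coordinates); the wrist camera has in their place "T_tool_cam" (4x4, takes a point from camera to tool coordinates, whose origin is the TCP and whose axes are the flange's). Camera axes: x right, y up, looking along -z (the intrinsics and any distortion apply to the point x, -y, -z); pixel columns grow to the right and rows downward; lengths in mm; the calibration is good to about 2 mm. The wrist camera is an equidistant fisheye: a pixel r from the principal point sees the ray r / f radians off the axis. A picture is of the moment at which its call begins: read the wrist's pose just before it. camera_model takes no time and is no camera call.
- finish_job(): hands the job in; it is judged then, once.
The state is a dict: "time_s": time; "joints": joint angles; "dq": joint speeds; "tau": joint torques, N m; "eef_pos": TCP position; "ee_rot": TCP orientation; "force": force on the tool from outside, world axes, zero at the start; "wrist_torque": the same for the moment, N m; "grip_width": opening from 0.0 (shut) to 1.0 (fully open); "grip_force": force on a finger pad.
Only numpy, scipy, OpenCV 4.12 (cv2) and the standard library are available. Lean on these libraries where they do the work, as an engineer would, in place of code of your own. Each camera call takes 0.05 s, during which the arm holds its last target. There are 200 camera calls.

TASK

Put the dropper bottle, the small reagent bottle and the two vials that stand loose on the bench away in the three stock trays, each upright with its own kind (the vials go in the narrow empty tray), setting the glass down gently. Oldest stock goes first: in each tray the bottle that was already there must finish in the front half, at the low lip, so pull the older dropper bottle forward, and the new one must stand behind it in the rear half. Leave the beaker where it is.

Things in the scene. Friction and masses are not known exactly. Their poses are not given: they have to be found in the camera images.
- tray_narrow: Fixed aluminium stock tray, dark ribbed liner; narrowest of three, empty: for the vials, one behind the other, any order. Inside 33 x 130 mm, walls 3 mm thick; rims 22 mm above the bench at sides and rear, 13 mm at the front (low lip, blank white card); floor 4 mm above the bench. Origin: tray centre at bench height; x from front end (nearer the robot) to rear, y across, z up; yaw within 0.25.
- tray_middle: Fixed aluminium stock tray, dark ribbed liner; middle-sized of three, a dropper bottle stands in its rear half. Inside 44 x 130 mm, walls 3 mm thick; rims 22 mm above the bench at sides and rear, 13 mm at the front (low lip, blank white card); floor 4 mm above the bench. Origin: tray centre at bench height; x from front end (nearer the robot) to rear, y across, z up; yaw within 0.25.
- tray_wide: Fixed aluminium stock tray, dark ribbed liner; widest of three, a small reagent bottle stands in its front half. Inside 57 x 130 mm, walls 3 mm thick; rims 22 mm above the bench at sides and rear, 13 mm at the front (low lip, blank white card); floor 4 mm above the bench. Origin: tray centre at bench height; x from front end (nearer the robot) to rear, y across, z up; yaw within 0.25.
- dropper_old: Dropper bottle, amber glass with a black collar and pointed black rubber bulb, 102 mm tall; body round, 33 mm across up to 55 mm high, shoulder and collar (24 mm) to 77 mm, bulb (13 mm) above. Origin: centre of its underside, z up. 0.06 to 0.1 kg. The older one: it stands in the rear half of the middle tray.
- dropper_new: Dropper bottle, amber glass with a black collar and pointed black rubber bulb, 102 mm tall; body round, 33 mm across up to 55 mm high, shoulder and collar (24 mm) to 77 mm, bulb (13 mm) above. Origin: centre of its underside, z up. 0.06 to 0.1 kg. The new one: it stands loose on the bench.
- bottle_old: Small round reagent bottle, brown with a white cap, 93 mm tall; body 45 mm across up to 60 mm high, cap 22 mm across from 77 to 93 mm. Origin: centre of its underside, z up. 0.14 to 0.25 kg. The older one: it stands in the front half of the widest tray already.
- bottle_new: Small round reagent bottle, brown with a white cap, 93 mm tall; body 45 mm across up to 60 mm high, cap 22 mm across from 77 to 93 mm. Origin: centre of its underside, z up. 0.14 to 0.25 kg. The new one: it stands loose on the bench.
- vial_a: Corked glass vial holding yellowish powder, 60 mm tall, 21 mm across up to 52 mm high, cork 15 mm across. Origin: centre of its underside, z up. 0.02 to 0.03 kg. It stands loose on the bench and belongs in the narrow tray.
- vial_b: Corked glass vial holding pinkish powder, 60 mm tall, 21 mm across up to 52 mm high, cork 15 mm across. Origin: centre of its underside, z up. 0.02 to 0.03 kg. It stands loose on the bench and belongs in the narrow tray.
- beaker: Empty clear glass beaker, 47 mm across, 56 mm tall, standing on the bench among the newly come things; stays where it is. Origin: centre of its underside.
Things that resemble listed ones, but are neither listed nor needed, are in the scene too. What is shaped like the dropper_old but red is not meant.

How it is judged:
By the outcome, as a careful person would: the job done as asked, in the order asked, and still so for the second after the job is handed in, with the robot touching nothing.
It also fails if it takes over 136 s, if anything falls off the work surface, if the arm or the gripper's body presses on something with over 40 N, if the wrist force passes 120 N, or if a joint passes its speed limit or range.

## Working session

There is one attempt and no reset: what is moved stays moved. The work goes in short steps, Python scripts to look and compute and a shell command to move; the robot and the scene stay as the last step left them, time stands still between calls to the robot, and variables do not carry over. Pictures are saved under pics/ and viewed, at most 18 in all, crops included, and the job is handed in when it is done.

```bash
mkdir -p pics; python3 - <<'E'
from rig import *
import cv2
for n in("scene","top"):
    im=capture(n); cv2.imwrite(f"pics/{n}0.png",im); m=camera_model(n); print(n,m)
print(sense()); print(camera_model("wrist"))
E
```

```text
scene {'fx': 467.5175561920354, 'fy': 467.5175561920354, 'cx': 259.546522636141, 'cy': 186.60364505166376, 'world_from_camera': array([[ 8.41840951e-01,  3.63841309e-01, -3.98651872e-01,
         2.11184734e+02],
       [-5.39510265e-01,  5.46411172e-01, -6.40596211e-01,
        -6.15550952e+02],
       [-1.52475270e-02,  7.54356901e-01,  6.56287421e-01,
         6.29976443e+02],
       [ 0.00000000e+00,  0.00000000e+00,  0.00000000e+00,
         1.00000000e+00]])}
top {'fx': 363.9399209015188, 'fy': 363.9399209015188, 'cx': 257.4683332651182, 'cy': 188.5724017535713, 'world_from_camera': array([[ 1.14195523e-02,  9.84273014e-01, -1.76284508e-01,
         4.35221205e+02],
       [-9.99817795e-01,  8.54255977e-03, -1.70704766e-02,
        -3.27398924e+01],
       [-1.52960885e-02,  1.76447326e-01,  9.84191227e-01,
         8.85916442e+02],
       [ 0.00000000e+00,  0.00000000e+00,  0.00000000e+00,
         1.00000000e+00]])}
{'time_s': 0.1, 'joints': array([ 9.09607729e-01,  3.13346065e-01,  1.49834122e+00, -9.68114811e-06,
        1.33101112e+00, -2.23404482e-01]), 'dq': array([-0.00
[... 285 characters left out ...]
[-2.32390220e-04,  2.17147094e-01,  9.76138737e-01, -5.01684371e-04]), 'force': array([-0.1769764 ,  0.37499587,  0.7336749 ]), 'wrist_torque': array([0.01122957, 0.0073126 , 0.03183951]), 'grip_force': 0.0, 'grip_width': 0.9986703616323562}
{'fx': 297.3186396354542, 'fy': 297.3186396354542, 'cx': 255.94826734343056, 'cy': 194.22172162727708, 'T_tool_cam': array([[-1.60702929e-04,  9.63653518e-01,  2.67155145e-01,
         6.78540340e+01],
       [ 9.99999986e-01,  1.64038755e-04,  9.83100511e-06,
        -7.19790418e-01],
       [-3.43501146e-05,  2.67155143e-01, -9.63653531e-01,
        -1.44322767e+02],
       [ 0.00000000e+00,  0.00000000e+00,  0.00000000e+00,
         1.00000000e+00]])}
```

View pics/top0.png

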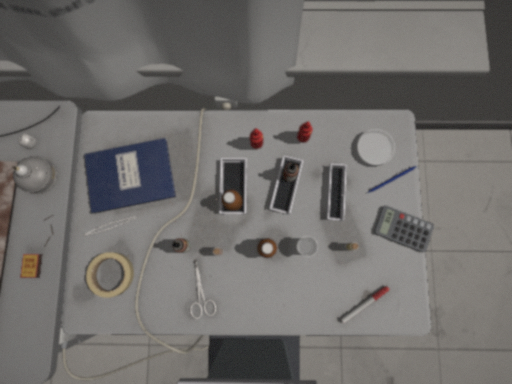

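View pics/scene0.png

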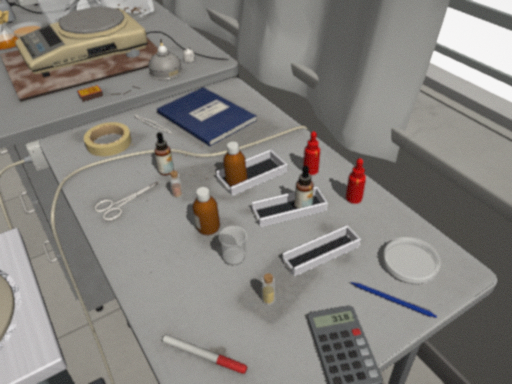

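The top view shows the wide tray near (232,186), the middle at (287,185) and the narrow at (338,192). Loose things: dropper (179,245), pink vial (216,251), bottle (267,247), beaker (305,245), yellow vial (352,246). The scene view shows the same layout. I'll enlarge both to get precise pixels.

```bash
python3 - <<'E'
import cv2
for n,(x,y,w,h),s in(("top",(160,120,210,145),3.8),("scene",(140,120,240,190),3.1)):
    im=cv2.imread(f"pics/{n}0.png")[y:y+h,x:x+w]; im=cv2.resize(im,None,fx=s,fy=s,interpolation=cv2.INTER_CUBIC)
    im=cv2.convertScaleAbs(im,alpha=1.4)
    for k in range(0,w,20): cv2.line(im,(int(k*s),0),(int(k*s),5),(0,255,255),1);cv2.putText(im,str(x+k),(int(k*s),15),0,.4,(0,255,255),1)
    for k in range(0,h,20): cv2.line(im,(0,int(k*s)),(5,int(k*s)),(0,255,255),1);cv2.putText(im,str(y+k),(6,int(k*s)+4),0,.4,(0,255,255),1)
    cv2.imwrite(f"pics/{n}0c.png",im)
E
```

```text
(no output)
```

View pics/top0c.png

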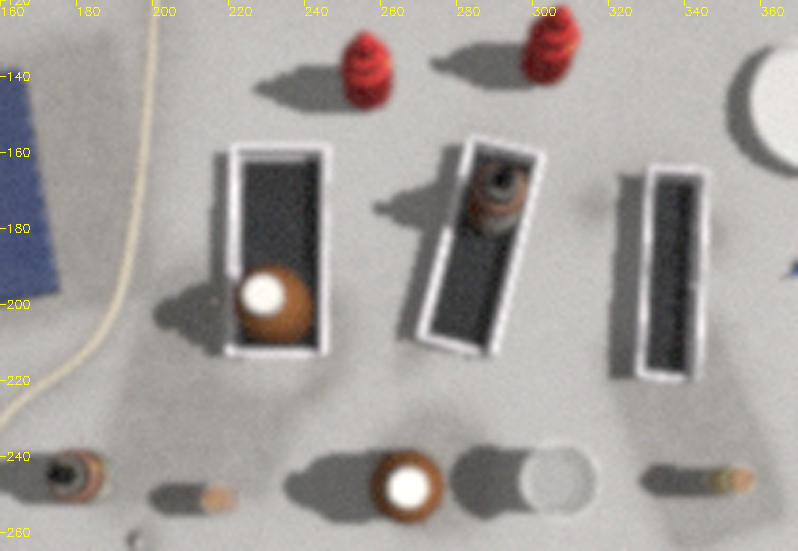

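View pics/scene0c.png

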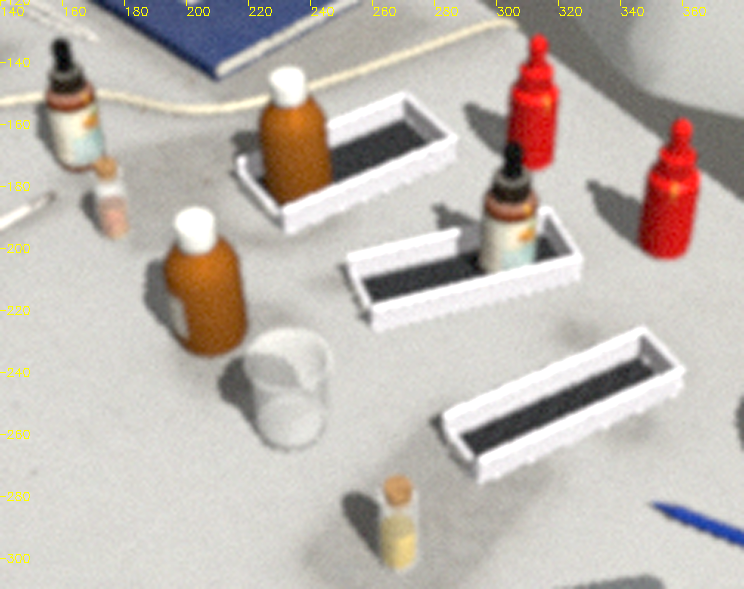

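The crops resolve the tray corners, caps, bulbs and corks. I'll triangulate the tops from both views and cast the rims at their known heights.

```bash
cat > h.py <<'E'
import numpy as np
from rig import *
def ray(n,u,v,m=None):
    m=m or camera_model(n); T=m["world_from_camera"]
    return T[:3,3],T[:3,:3]@np.array([(u-m["cx"])/m["fx"],-(v-m["cy"])/m["fy"],-1])
def on(n,u,v,z):
    o,d=ray(n,u,v); return o+d*(z-o[2])/d[2]
def tri(a,b):
    (o,d),(p,e)=a,b
    s=np.linalg.lstsq(np.c_[d,-e],p-o,rcond=None)[0]
    q,r=o+s[0]*d,p+s[1]*e; return (q+r)/2,np.linalg.norm(q-r)
E
python3 - <<'E'
from h import *
np.set_printoptions(precision=1,suppress=True)
t=lambda X,Y:(160+X/3.8,120+Y/3.8); s=lambda X,Y:(140+X/3.1,120+Y/3.1)
for n,a,b,z in(("bottle_old",(263,296),(288,76),93),("bottle_new",(408,488),(195,218),93),("drop_old",(503,178),(513,148),100),("drop_new",(60,474),(62,44),100),("pink",(219,498),(105,163),60),("yellow",(742,480),(398,482),60),("beaker",(556,480),(288,357),56)):
    q,e=tri(ray("top",*t(*a)),ray("scene",*s(*b))); print(n,"tri",q,"err %.1f"%e,"top",on("top",*t(*a),z)[:2],"scene",on("scene",*s(*b),z)[:2])
for n,c in(("wide",((231,145),(330,145),(327,355),(225,355))),("mid",((467,135),(546,153),(493,355),(417,337))),("nar",((647,165),(711,170),(694,382),(637,377)))):
    p=[on("top",*t(*a),z)[:2] for a,z in zip(c,(22,22,13,13))]
    d=(p[0]+p[1]-p[2]-p[3])/2
    print(n,*p,"c",sum(p)/4,"yaw %.3f len %.0f w %.0f"%(np.arctan2(d[1],d[0]),np.hypot(*d),np.hypot(*(p[0]-p[1]))))
for n,c in(("wide",((405,93),(458,143),(288,210),(238,158))),("mid",((548,210),(581,257),(372,310),(347,258))),("nar",((643,330),(684,370),(478,462),(443,412)))):
    p=[on("scene",*s(*a),z)[:2] for a,z in zip(c,(22,22,13,13))]
    d=(p[0]+p[1]-p[2]-p[3])/2
    print(n,*p,"c",sum(p)/4,"yaw %.3f len %.0f w %.0f"%(np.arctan2(d[1],d[0]),np.hypot(*d),np.hypot(*(p[0]-p[1]))))
E
```

```text
bottle_old tri [558.1  41.9  94.5] err 5.3 top [555.8  43.1] scene [561.6  43. ]
bottle_new tri [448.8 -42.6  91.3] err 4.3 top [446.7 -41.8] scene [450.  -45.1]
drop_old tri [629.  -97.5  97.5] err 6.1 top [625.5 -95.8] scene [ 630.2 -100.5]
drop_new tri [454.4 155.1  94.2] err 4.4 top [452.2 154.5] scene [453.8 145.9]
pink tri [441.2  69.   59. ] err 2.2 top [440.2  69.2] scene [441.8  67.3]
yellow tri [ 455.8 -239.3   59.3] err 3.8 top [ 454.1 -238.3] scene [ 457.3 -240.4]
beaker tri [ 455.2 -131.    52.5] err 4.7 top [ 452.9 -129.7] scene [ 455.9 -134.8]
wide [665.   73.1] [665.4   9.1] [530.5   9.2] [529.9  74. ] c [597.7  41.3] yaw -0.004 len 135 w 64
mid [672.7 -79.1] [ 661.1 -129.8] [531.6 -95.9] [542.6 -47.8] c [602.  -88.1] yaw -0.246 len 134 w 52
nar [ 653.7 -194.3] [ 650.7 -235. ] [ 515.7 -222.1] [ 518.5 -186.4] c [ 584.7 -209.5] yaw -0.077 len 135 w 41
wide [666.1  66.7] [664.5   0. ] [539.5  13.4] [538.3  78.4] c [602.1  39.6] yaw -0.099 len 127 w 67
mid [672.5 -87.5] [ 662.4 -133.3] [535.6 -93.4] [547.3 -46.4] c [604.5 -90.1] yaw -0.311 len 132 w 47
nar [ 653.1 -201.6] [ 651.8 -238.1] [ 521.  -221.9] [ 525.4 -182.6] c [ 587.8 -211.1] yaw -0.135 len 130 w 37
```

```bash
python3 -m crank '[[[-0.933,-0.548,0,0,0,0,85],[-0.933,-0.548,0,0,0,0,85],[-0.933,-0.548,0,0,0,0,85],[-0.933,-0.548,0,0,0,0,85],[-0.933,-0.548,0,0,0,0,85],[-0.933,-0.548,0,0,0,0,85],[-0.933,-0.548,0,0,0,0,85],[-0.933,-0.548,0,0,0,0,85]]]' 25
python3 -m crank '[[[-0.933,-0.548,0,0,0,0,85],[-0.933,-0.548,0,0,0,0,85],[-0.933,-0.548,0,0,0,0,85],[-0.933,-0.548,0,0,0,0,85],[-0.933,-0.548,0,0,0,0,85],[-0.933,-0.548,0,0,0,0,85],[-0.933,-0.548,0,0,0,0,85],[-0.933,-0.548,0,0,0,0,85]]]'
python3 -m crank '[[[-0.933,-0.548,0,0,0,0,85],[-0.933,-0.548,0,0,0,0,85],[-0.933,-0.548,0,0,0,0,85],[-0.933,-0.548,0,0,0,0,85],[-0.933,-0.548,0,0,0,0,85],[-0.933,-0.548,0,0,0,0,85],[-0.933,-0.548,0,0,0,0,85],[-0.933,-0.548,0,0,0,0,85]]]'
python3 -m crank '[[[0,0,0,0,0,-0.785,85],[0,0,0,0,0,-0.785,85],[0,0,0,0,0,-0.785,85],[0,0,0,0,0,-0.785,85],[0,0,0,0,0,0,85],[0,0,0,0,0,0,85],[0,0,0,0,0,0,85],[0,0,0,0,0,0,85]]]'
cat >> h.py <<'E'
import cv2
from scipy.spatial.transform import Rotation as R
def pose(s=None):
    s=s or sense(); T=np.eye(4); T[:3,:3]=R.from_quat(s["ee_rot"],scalar_first=True).as_matrix(); T[:3,3]=s["eef_pos"]; return T
def wsnap(f):
    T=pose(); im=capture("wrist"); cv2.imwrite("pics/"+f+".png",im); np.save("pics/"+f+".npy",T); return im,T
def wray(T,u,v):
    m=camera_model("wrist"); W=T@m["T_tool_cam"]; x=(u-m["cx"])/m["fx"]; y=(v-m["cy"])/m["fy"]; r=np.hypot(x,y)+1e-12
    return W[:3,3],W[:3,:3]@np.array([np.sin(r)*x/r,-np.sin(r)*y/r,-np.cos(r)])
def won(T,u,v,z):
    o,d=wray(T,u,v); return o+d*(z-o[2])/d[2]
def go(x,y,z,yaw):
    "rows still to go: shift units in tool axes now, turn units; yaw=angle of tool y from world +y"
    s=sense(); T=pose(s); a=np.arctan2(-T[0,1],T[1,1]); d=T[:3,:3].T@(np.array([x,y,z])-T[:3,3])/25
    print("t %.1f"%s["time_s"],"pos",s["eef_pos"].round(1),"yaw %.3f"%a,"shift units",d.round(2),"turn z units %.2f"%(-(yaw-a)/np.radians(8)),"tilt",(T[:2,2]).round(3),"q",s["joints"].round(2),"F",s["force"].round(1),"grip",s["grip_force"],s["grip_width"])
E
python3 - <<'E'
from h import *
wsnap("w1"); go(629,-97,231,-.246)
im=cv2.imread("pics/w1.png"); s=1.55; im=cv2.convertScaleAbs(cv2.resize(im,None,fx=s,fy=s,interpolation=cv2.INTER_CUBIC),alpha=1.3)
for k in range(0,512,20): cv2.line(im,(int(k*s),0),(int(k*s),5),(0,255,255),1);cv2.putText(im,str(k),(int(k*s),15),0,.35,(0,255,255),1)
for k in range(0,384,20): cv2.putText(im,str(k),(6,int(k*s)+4),0,.35,(0,255,255),1)
cv2.imwrite("pics/w1c.png",im)
E
```

```text
time_s: 0.9
eef_pos: [345.5, 296.1, 231.1]
ee_rot: [-0.0, 0.217, 0.976, -0.0]
force: [-0.6, -0.3, -0.1]
grip_width: 0.995
grip_force: 0.0
time_s: 1.7
eef_pos: [468.0, 117.7, 231.0]
ee_rot: [-0.0, 0.217, 0.976, -0.0]
force: [-0.4, -0.6, 0.7]
grip_width: 0.995
grip_force: 0.0
time_s: 2.5
eef_pos: [590.6, -60.6, 230.9]
ee_rot: [-0.0, 0.217, 0.976, 0.0]
force: [0.8, 0.6, -0.2]
grip_width: 0.998
grip_force: 0.0
time_s: 3.3
eef_pos: [590.2, -59.6, 231.2]
ee_rot: [-0.0, 0.0, 1.0, 0.0]
force: [0.2, 0.5, 0.7]
grip_width: 0.993
grip_force: 0.0
t 3.4 pos [590.2 -59.6 231.2] yaw -0.000 shift units [-1.55 -1.49  0.01] turn z units 1.76 tilt [-0.  0.] q [-0.3   0.47  1.28 -0.    1.4  -1.87] F [ 0.7 -0.4 -0.3] grip 0.0 0.9957578576770176
```

View pics/w1c.png

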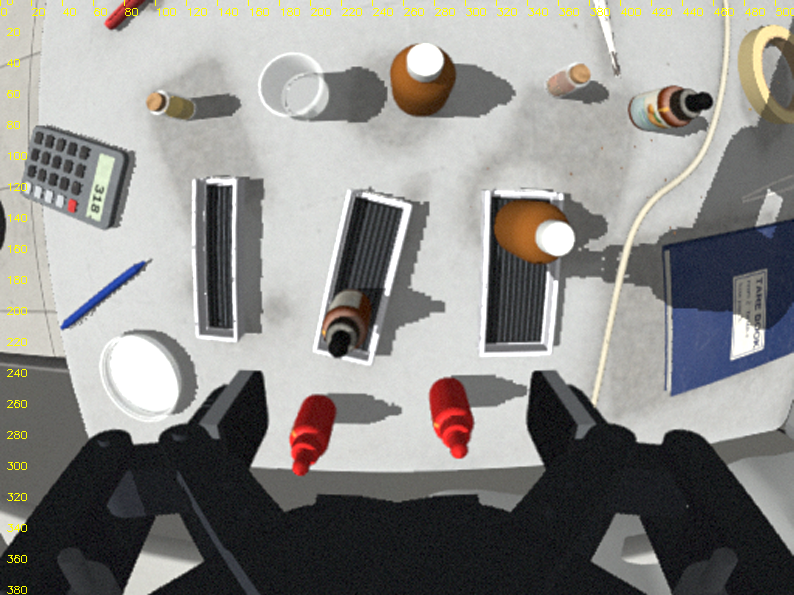

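The wrist view shows all three trays, and all tops are visible: bottle_old cap (556,238), bottle_new cap (425,60), old bulb tip (338,352), new bulb tip (706,101), corks (154,101) and (585,74), in enlarged pixels.

```bash
python3 - <<'E'
from h import *
np.set_printoptions(precision=1,suppress=True)
T=np.load("pics/w1.npy"); w=lambda a:(a[0]/1.55,a[1]/1.55)
for n,a,z in(("bottle_old",(556,238),93),("bottle_new",(425,60),93),("drop_old tip",(338,352),100),("drop_new tip",(706,101),100),("pink",(585,74),60),("yellow",(154,101),60),("beaker rim",(292,83),56)):
    print(n,won(T,*w(a),z)[:2])
for n,c in(("wide",((552,354),(479,356),(482,190),(562,190))),("mid",((371,364),(314,353),(348,189),(412,206))),("nar",((237,342),(196,339),(192,180),(243,178)))):
    p=[won(T,*w(a),z)[:2] for a,z in zip(c,(22,22,13,13))]
    d=(p[0]+p[1]-p[2]-p[3])/2
    print(n,*p,"c",sum(p)/4,"yaw %.3f len %.0f w %.0f"%(np.arctan2(d[1],d[0]),np.hypot(*d),np.hypot(*(p[0]-p[1]))))
# blobs: centroid of cap / cork / body masks in raw picture
im=cv2.imread("pics/w1.png"); hsv=cv2.cvtColor(im,cv2.COLOR_BGR2HSV)
m=cv2.inRange(hsv,(0,0,195),(180,40,255)); n,l,s,c=cv2.connectedComponentsWithStats(m)
for i in range(1,n):
    if 100<s[i,4]<900: print("white",s[i],c[i],won(T,*c[i],93)[:2])
E
```

```text
bottle_old [558.4  42.1]
bottle_new [448.9 -42.9]
drop_old tip [632.5 -98.1]
drop_new tip [455.1 153.8]
pink [441.5  74.3]
yellow [ 455.7 -239.6]
beaker rim [ 453.6 -132.6]
wide [667.4  73.4] [667.8   8.7] [531.8   7.2] [528.9  74.4] c [599.   40.9] yaw 0.002 len 137 w 65
mid [674.5 -81.6] [ 665.  -129.2] [531.6 -98.1] [545.3 -48.1] c [604.1 -89.3] yaw -0.241 len 135 w 49
nar [ 656.2 -196.5] [ 654.3 -235.5] [ 518.  -230.1] [ 519.5 -184. ] c [ 587.  -211.5] yaw -0.066 len 137 w 39
white [383   0  13  33 133] [389.6  14.4] [410.9  75.8]
white [263  28  22  21 361] [273.6  38. ] [448.1 -43.4]
white [134 115  18  64 159] [148.4 139. ] [ 543.5 -166.6]
white [202 123  24 107 254] [213.1 177.1] [ 582.9 -102.1]
white [309 123  51 107 484] [328.  191.9] [598.   12.2]
white [234 125  31  66 270] [253.8 151.4] [557.9 -62.1]
white [349 144  21  21 332] [359.5 153.7] [558.6  43. ]
white [473 204  14  25 214] [478.7 217.4] [631.  221.1]
```

```bash
python3 -m crank '[[[-0.815,-0.765,0,0,0,0,60],[-0.815,-0.765,0,0,0,0,60],[0,0,0,0,0,0.875,60],[0,0,0,0,0,0.875,60],[0,0,1,0,0,0,60],[0,0,1,0,0,0,60],[0,0,0.5,0,0,0,60],[0,0,0,0,0,0,60]]]'
python3 - <<'E'
from h import *
wsnap("w2"); go(631,-98,37,-.244)
E
```

```text
time_s: 4.15
eef_pos: [630.4, -97.7, 167.2]
ee_rot: [-0.002, 0.122, 0.993, 0.0]
force: [-0.3, -0.5, -0.4]
grip_width: 0.706
grip_force: 0.0
t 4.2 pos [631.  -97.8 168.9] yaw -0.244 shift units [-0.   -0.01  5.28] turn z units 0.00 tilt [-0.  0.] q [-0.34  0.61  1.21 -0.    1.32 -1.66] F [ 1.  -0.8  0.9] grip 0.0 0.7044449458259109
```

View pics/w2.png

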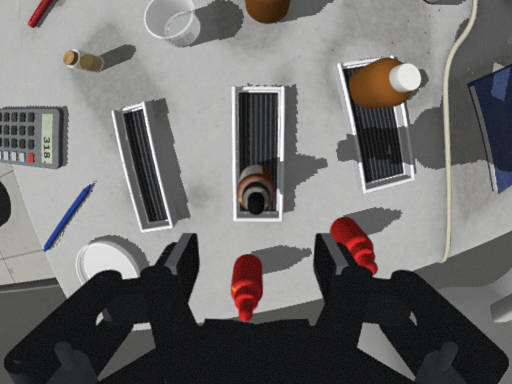

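The old dropper's bulb (256,203) is centred between the fingers. I'll check its position and the clearance to the red bottles, whose bases are at about (343,226) and (246,262).

```bash
python3 - <<'E'
from h import *
T=np.load("pics/w2.npy")
print(won(T,256,203,100),won(T,343,228,40),won(T,247,265,40), "mid tray corners",[won(T,*a,z)[:2].round(1) for a,z in(((284,218),22),((235,218),22),((234,87),13),((286,88),13))])
I=np.linalg.inv(T)
for p in(won(T,343,228,40),won(T,247,265,40)): print((I@np.r_[p,1]).round(0))
E
```

```text
[627.51300839 -97.59374421 100.        ] [692.63088824 -22.95930071  40.        ] [ 708.33789428 -127.29002559   40.        ] mid tray corners [array([673.6, -79. ]), array([ 661.2, -128.4]), array([532.1, -96.2]), array([545.4, -46.4])]
[-43.  88. 127.   1.]
[-83. -10. 127.   1.]
```

```bash
python3 -m crank '[[[0.04,0,1,0,0,0,60],[0,0,1,0,0,0,60],[0,0,1,0,0,0,60],[0,0,1,0,0,0,60],[0,0,0.7,0,0,0,60],[0,0,0.4,0,0,0,60],[0,0,0.18,0,0,0,60],[0,0,0,0,0,0,60]]]'
python3 -m crank '[[[0,0,0,0,0,0,50],[0,0,0,0,0,0,40],[0,0,0,0,0,0,34],[0,0,0,0,0,0,30],[0,0,0,0,0,0,25],[0,0,0,0,0,0,25],[0,0,0,0,0,0,25],[0,0,0,0,0,0,25]]]' 22
```

```text
time_s: 5.0
eef_pos: [630.4, -97.8, 37.5]
ee_rot: [0.0, 0.122, 0.993, -0.0]
force: [-0.4, -0.4, 0.3]
grip_width: 0.7
grip_force: 0.0
time_s: 5.8
eef_pos: [630.3, -97.8, 37.5]
ee_rot: [0.001, 0.122, 0.993, -0.0]
force: [-1.0, -0.4, 5.8]
grip_width: 0.373
grip_force: 22.0
```

```bash
python3 -m crank '[[[0,0,-0.2,0,0,0,25],[0,0,-0.4,0,0,0,25],[0.3,0.05,0,0,0,0,25],[0.7,0.05,0,0,0,0,25],[0.8,0,0,0,0,0,25],[0.5,0,0,0,0,0,25],[0.2,0,0,0,0,0,25],[0,0,0,0,0,0,25]]]'
python3 -m crank '[[[0,0,0.2,0,0,0,25],[0,0,0.12,0,0,0,25],[0,0,0.08,0,0,0,25],[0,0,0.06,0,0,0,25],[0,0,0.04,0,0,0,25],[0,0,0.04,0,0,0,25],[0,0,0.03,0,0,0,25],[0,0,0,0,0,0,25]]]'
```

```text
time_s: 6.6
eef_pos: [569.6, -79.9, 52.0]
ee_rot: [0.0, 0.122, 0.993, 0.0]
force: [-0.0, -0.3, -1.0]
grip_width: 0.373
grip_force: 22.0
time_s: 7.4
eef_pos: [570.0, -80.1, 37.6]
ee_rot: [0.0, 0.122, 0.993, -0.0]
force: [-0.0, -0.1, -1.2]
grip_width: 0.368
grip_force: 22.0
```

```bash
python3 -m crank '[[[0,0,0.03,0,0,0,25],[0,0,0,0,0,0,25],[0,0,0,0,0,0,33],[0,0,0,0,0,0,35],[0,0,0,0,0,0,38],[0,0,0,0,0,0,45],[0,0,0,0,0,0,55],[0,0,0,0,0,0,62]]]'
python3 -m crank '[[[0,0,-0.4,0,0,0,62],[0,0,-0.8,0,0,0,62],[0,0,-1,0,0,0,62],[0,0,-1,0,0,0,62],[0,0,-1,0,0,0,62],[0,0,-1,0,0,0,62],[0,0,0,0,0,0,62],[0,0,0,0,0,0,62]]]'
python3 - <<'E'
from h import *
wsnap("w3"); go(454.5,154,168,0)
E
```

```text
time_s: 8.2
eef_pos: [569.9, -80.1, 36.8]
ee_rot: [-0.0, 0.122, 0.993, -0.0]
force: [0.0, 0.2, 0.2]
grip_width: 0.729
grip_force: 0.0
time_s: 9.0
eef_pos: [570.0, -80.1, 167.3]
ee_rot: [0.0, 0.122, 0.993, -0.0]
force: [0.7, 0.4, -1.3]
grip_width: 0.729
grip_force: 0.0
t 9.1 pos [569.6 -80.  166.4] yaw -0.244 shift units [ 6.73  7.97 -0.06] turn z units -1.75 tilt [-0.001  0.   ] q [-0.34  0.48  1.43 -0.    1.23 -1.67] F [-0.5  0.6 -0.7] grip 0.0 0.7273484779089953
```

View pics/w3.png

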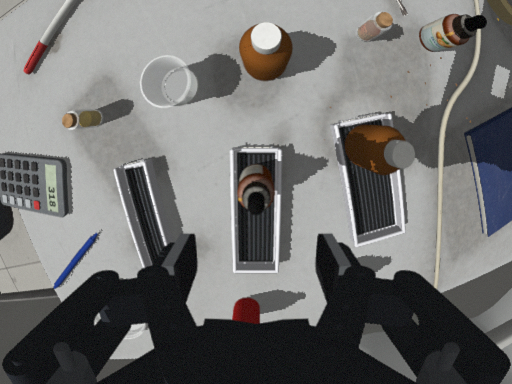

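The old dropper stands upright in the front half, with its bulb at (257,203). Next is the new dropper.

```bash
python3 -m crank '[[[0.8,0.95,0,0,0,0,62],[0.84,1,0,0,0,0,62],[0.84,1,0,0,0,0,62],[0.84,1,0,0,0,0,62],[0.84,1,0,0,0,0,62],[0.84,1,0,0,0,0,62],[0.84,1,0,0,0,0,62],[0.84,1,0,0,0,0,62]]]'
python3 -m crank '[[[0,0,0,0,0,-0.58,62],[0,0,0,0,0,-0.58,62],[0,0,0,0,0,-0.59,62],[0,0,0,0,0,0,62],[0,0,0,0,0,0,62],[0,0,0,0,0,0,62],[0,0,0,0,0,0,62],[0,0,0,0,0,0,62]]]'
python3 - <<'E'
from h import *
np.set_printoptions(precision=1,suppress=True)
T=np.load("pics/w3.npy"); print("new tip",won(T,478,22,99),"pink",won(T,384,18,60),"yel",won(T,69,120,60))
im,T=wsnap("w4"); go(454.5,154.5,33,0); go(454.5,154.5,33,0)
E
```

```text
time_s: 9.85
eef_pos: [454.6, 154.1, 165.9]
ee_rot: [-0.001, 0.122, 0.993, -0.0]
force: [0.5, -0.0, 0.7]
grip_width: 0.726
grip_force: 0.0
time_s: 10.65
eef_pos: [455.8, 153.0, 166.7]
ee_rot: [-0.0, -0.0, 1.0, -0.0]
force: [0.1, -0.3, -0.3]
grip_width: 0.73
grip_force: 0.0
new tip [455.6 149.   99. ] pink [440.  70.  60.] yel [ 456.  -237.8   60. ]
t 10.7 pos [455.9 153.  166.8] yaw 0.000 shift units [0.1 0.1 5.3] turn z units 0.00 tilt [-0. -0.] q [ 0.1  0.3  1.7 -0.   1.1 -1.5] F [-0.1  0.4  0.1] grip 0.0 0.7221064087561005
t 10.7 pos [455.9 153.  166.8] yaw 0.000 shift units [0.1 0.1 5.3] turn z units 0.00 tilt [-0. -0.] q [ 0.1  0.3  1.7 -0.   1.1 -1.5] F [-0.1  0.4  0.1] grip 0.0 0.7221064087561005
```

View pics/w4.png

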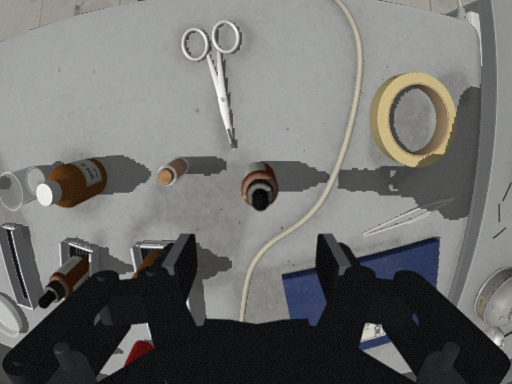

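The new dropper's bulb is at (260,200), nearly centred. The cable stays well below the fingertips.

```bash
python3 - <<'E'
from h import *
T=np.load("pics/w4.npy"); print(won(T,260,199,100).round(1),won(T,259.5,170,30).round(1),won(T,165,176,60).round(1),won(T,180,162,10).round(1))
E
```

```text
[449.8 155.5 100. ] [441.4 155.9  30. ] [440.4  71.5  60. ] [436.1  73.1  10. ]
```

```bash
python3 -m crank '[[[0.12,0.08,1,0,0,0,62],[0,0,1,0,0,0,62],[0,0,1,0,0,0,62],[0,0,1,0,0,0,62],[0,0,0.7,0,0,0,62],[0,0,0.4,0,0,0,62],[0,0,0.2,0,0,0,62],[0,0,0.04,0,0,0,62]]]'
python3 -m crank '[[[0,0,0,0,0,0,50],[0,0,0,0,0,0,40],[0,0,0,0,0,0,34],[0,0,0,0,0,0,30],[0,0,0,0,0,0,25],[0,0,0,0,0,0,25],[0,0,0,0,0,0,25],[0,0,-0.1,0,0,0,25]]]' 22
python3 -m crank '[[[0,0,-0.4,0,0,0,25],[0,0,-0.8,0,0,0,25],[0,0,-1,0,0,0,25],[0,0,-1,0,0,0,25],[0,0,-1,0,0,0,25],[0,0,-1,0,0,0,25],[0,0,-0.5,0,0,0,25],[0,0,0,0,0,0,25]]]'
python3 - <<'E'
from h import *
c,s=np.cos(-.244),np.sin(-.244); 
p=np.array([603.5,-88.5])+33*np.array([c,s]); print(p); go(*p,37.5,-.244)
E
```

```text
time_s: 11.5
eef_pos: [453.0, 155.1, 33.3]
ee_rot: [0.0, -0.0, 1.0, 0.0]
force: [0.4, 1.0, 0.3]
grip_width: 0.73
grip_force: 0.0
time_s: 12.3
eef_pos: [452.7, 155.0, 35.7]
ee_rot: [-0.0, -0.0, 1.0, -0.0]
force: [-0.6, 1.1, -0.5]
grip_width: 0.372
grip_force: 21.8
time_s: 13.1
eef_pos: [453.5, 155.1, 180.3]
ee_rot: [0.002, -0.0, 1.0, 0.0]
force: [-0.0, -0.4, -1.8]
grip_width: 0.371
grip_force: 22.0
[635.52252007 -96.47234019]
t 13.1 pos [453.5 155.1 180.3] yaw 0.001 shift units [ -7.26 -10.07   5.74] turn z units 1.75 tilt [0.004 0.   ] q [ 0.08  0.26  1.71 -0.    1.17 -1.49] F [-0.  -0.4 -1.8] grip 21.954925395548344 0.37074084218972353
```

```bash
python3 -m crank '[[[-0.4,-0.6,0,0,0,0,25],[-0.66,-0.93,0,0,0,0,25],[-0.66,-0.93,0,0,0,0,25],[-0.66,-0.93,0,0,0,0,25],[-0.66,-0.93,0,0,0,0,25],[-0.66,-0.93,0,0,0,0,25],[-0.66,-0.93,0,0,0,0,25],[-0.66,-0.93,0,0,0,0,25]]]'
python3 -m crank '[[[-0.66,-0.93,0,0,0,0,25],[-0.66,-0.93,0,0,0,0,25],[-0.66,-0.93,0,0,0,0,25],[-0.26,-0.25,0,0,0,0,25],[0,0,0,0,0,0.58,25],[0,0,0,0,0,0.58,25],[0,0,0,0,0,0.59,25],[0,0,0,0,0,0,25]]]'
python3 - <<'E'
from h import *
wsnap("w5"); go(635.5,-96.5,37.5,-.244)
E
```

```text
time_s: 13.9
eef_pos: [578.5, -23.6, 177.3]
ee_rot: [-0.001, -0.0, 1.0, 0.0]
force: [1.0, -0.0, -1.1]
grip_width: 0.373
grip_force: 22.0
time_s: 14.7
eef_pos: [634.1, -97.9, 177.6]
ee_rot: [-0.001, 0.122, 0.993, 0.0]
force: [-0.3, 0.2, -1.2]
grip_width: 0.37
grip_force: 22.0
t 14.8 pos [634.1 -98.  177.8] yaw -0.242 shift units [-0.05  0.07  5.61] turn z units 0.02 tilt [-0.001  0.001] q [-0.34  0.61  1.18  0.    1.35 -1.66] F [ 0.2 -0.4 -1.5] grip 21.985500664450228 0.3682519369583735
```

View pics/w5.png

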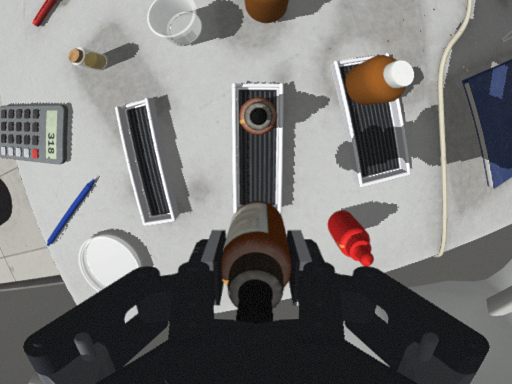

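The new dropper hangs upright over the empty rear half; the old one stands at (258,117). Lowering it now.

```bash
python3 -m crank '[[[-0.05,0.06,0.8,0,0,0,25],[0,0,1,0,0,0,25],[0,0,1,0,0,0,25],[0,0,1,0,0,0,25],[0,0,0.7,0,0,0,25],[0,0,0.4,0,0,0,25],[0,0,0.2,0,0,0,25],[0,0,0,0,0,0,25]]]'
python3 -m crank '[[[0,0,0.15,0,0,0,25],[0,0,0.1,0,0,0,25],[0,0,0.07,0,0,0,25],[0,0,0.06,0,0,0,25],[0,0,0.05,0,0,0,25],[0,0,0.04,0,0,0,25],[0,0,0.03,0,0,0,25],[0,0,0,0,0,0,25]]]'
```

```text
time_s: 15.55
eef_pos: [636.1, -97.3, 50.8]
ee_rot: [-0.0, 0.121, 0.993, 0.0]
force: [-0.5, -1.1, -0.6]
grip_width: 0.377
grip_force: 22.0
time_s: 16.35
eef_pos: [636.0, -97.4, 38.2]
ee_rot: [-0.0, 0.122, 0.993, 0.0]
force: [-0.4, 0.8, -0.5]
grip_width: 0.373
grip_force: 22.0
```

```bash
python3 -m crank '[[[0,0,0.04,0,0,0,25],[0,0,0.02,0,0,0,25],[0,0,0,0,0,0,33],[0,0,0,0,0,0,35],[0,0,0,0,0,0,38],[0,0,0,0,0,0,45],[0,0,0,0,0,0,55],[0,0,0,0,0,0,65]]]'
python3 -m crank '[[[0,0,-0.4,0,0,0,65],[0,0,-0.8,0,0,0,65],[0,0,-1,0,0,0,65],[0,0,-1,0,0,0,65],[0,0,-1,0,0,0,65],[0,0,-1,0,0,0,65],[0,0,0,0,0,0,65],[0,0,0,0,0,0,65]]]'
python3 - <<'E'
from h import *
im,T=wsnap("w6"); cv2.imwrite("pics/w6c.png",im[60:260,120:440]); go(448.5,-43,166,0); go(448.5,-43,22,0)
E
```

```text
time_s: 17.15
eef_pos: [636.1, -97.4, 36.7]
ee_rot: [-0.0, 0.122, 0.993, 0.0]
force: [-0.2, -1.0, 0.5]
grip_width: 0.76
grip_force: 0.0
time_s: 17.95
eef_pos: [636.1, -97.4, 167.3]
ee_rot: [0.0, 0.122, 0.993, -0.0]
force: [-0.6, 0.7, 0.2]
grip_width: 0.759
grip_force: 0.0
t 18.0 pos [635.7 -97.3 166.3] yaw -0.244 shift units [7.79 0.3  0.02] turn z units -1.75 tilt [-0.001  0.   ] q [-0.33  0.63  1.19 -0.    1.32 -1.66] F [ 0.7 -1.  -0.6] grip 0.0 0.7598889761452715
t 18.0 pos [635.7 -97.3 166.3] yaw -0.244 shift units [7.79 0.3  5.78] turn z units -1.75 tilt [-0.001  0.   ] q [-0.33  0.63  1.19 -0.    1.32 -1.66] F [ 0.7 -1.  -0.6] grip 0.0 0.7598889761452715
```

View pics/w6c.png

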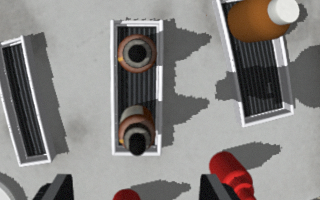

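Both droppers stand upright, one behind the other. Now the reagent bottle.

```bash
python3 -m crank '[[[0.9,0.04,0,0,0,0,66],[0.98,0.04,0,0,0,0,66],[0.98,0.04,0,0,0,0,66],[0.98,0.04,0,0,0,0,66],[0.98,0.04,0,0,0,0,66],[0.98,0.04,0,0,0,0,66],[0.98,0.04,0,0,0,0,66],[0.98,0.04,0,0,0,0,66]]]'
python3 -m crank '[[[0,0,0,0,0,-0.58,66],[0,0,0,0,0,-0.58,66],[0,0,0,0,0,-0.59,66],[0,0,0,0,0,0,66],[0,0,1,0,0,0,66],[0,0,0.5,0,0,0,66],[0,0,0,0,0,0,66],[0,0,0,0,0,0,66]]]'
python3 - <<'E'
from h import *
im,T=wsnap("w7"); go(448.5,-43,28,0)
m=cv2.inRange(cv2.cvtColor(im,cv2.COLOR_BGR2HSV),(0,0,190),(180,40,255)); n,l,s,c=cv2.connectedComponentsWithStats(m)
for i in range(1,n):
    if 150<s[i,4]<2500: print(s[i],c[i].round(1),won(T,*c[i],93).round(1))
E
```

```text
time_s: 18.8
eef_pos: [448.2, -42.4, 165.9]
ee_rot: [-0.001, 0.122, 0.993, 0.0]
force: [0.0, 0.6, 0.5]
grip_width: 0.772
grip_force: 0.0
time_s: 19.6
eef_pos: [449.7, -42.9, 129.4]
ee_rot: [-0.0, 0.0, 1.0, 0.0]
force: [1.2, 0.4, 1.2]
grip_width: 0.771
grip_force: 0.0
t 19.6 pos [450.  -42.9 129.8] yaw -0.000 shift units [ 0.06 -0.    4.07] turn z units -0.00 tilt [ 0. -0.] q [-0.36  0.27  1.85  0.    1.03 -1.93] F [-0.3  0.3  0.5] grip 0.0 0.7712099677921087
[416  63   8  80 266] [418.6 107.6] [372.   64.8  93. ]
[479 289  27  44 278] [489.7 311.8] [556.5 195.3  93. ]
```

```bash
python3 -m crank '[[[0.06,0,1,0,0,0,66],[0,0,1,0,0,0,66],[0,0,0.8,0,0,0,66],[0,0,0.6,0,0,0,66],[0,0,0.4,0,0,0,66],[0,0,0.2,0,0,0,66],[0,0,0.07,0,0,0,66],[0,0,0,0,0,0,66]]]'
python3 -m crank '[[[0,0,0,0,0,0,58],[0,0,0,0,0,0,50],[0,0,0,0,0,0,45],[0,0,0,0,0,0,40],[0,0,0,0,0,0,36],[0,0,0,0,0,0,36],[0,0,0,0,0,0,36],[0,0,0,0,0,0,36]]]' 35
python3 -m crank '[[[0,0,-0.2,0,0,0,36],[0,0,-0.6,0,0,0,36],[0,0,-1,0,0,0,36],[0,0,-1,0,0,0,36],[0,0,-1,0,0,0,36],[0,0,-1,0,0,0,36],[0,0,-0.6,0,0,0,36],[0,0,0,0,0,0,36]]]'
python3 - <<'E'
from h import *
go(637,41,163,0)
E
```

```text
time_s: 20.45
eef_pos: [448.6, -42.9, 28.0]
ee_rot: [0.0, -0.0, 1.0, -0.0]
force: [-0.7, -0.1, 0.8]
grip_width: 0.771
grip_force: 0.0
time_s: 21.25
eef_pos: [448.4, -42.8, 28.1]
ee_rot: [0.0, -0.0, 1.0, -0.0]
force: [-2.0, 1.4, 6.1]
grip_width: 0.511
grip_force: 34.9
time_s: 22.05
eef_pos: [449.0, -43.1, 164.3]
ee_rot: [0.002, -0.0, 1.0, -0.001]
force: [0.0, 0.3, -2.3]
grip_width: 0.509
grip_force: 36.0
t 22.1 pos [449.  -43.1 164.3] yaw 0.001 shift units [-7.52  3.36  0.07] turn z units 0.01 tilt [ 0.003 -0.001] q [-0.36  0.22  1.81 -0.    1.11 -1.93] F [ 0.   0.3 -2.3] grip 35.98871888592839 0.508680780797771
```

```bash
python3 -m crank '[[[-0.5,0.22,0,0,0,0,36],[-0.85,0.38,0,0,0,0,36],[-0.9,0.4,0,0,0,0,36],[-0.9,0.4,0,0,0,0,36],[-0.9,0.4,0,0,0,0,36],[-0.9,0.4,0,0,0,0,36],[-0.9,0.4,0,0,0,0,36],[-0.9,0.4,0,0,0,0,36]]]'
python3 -m crank '[[[-0.5,0.24,0,0,0,0,36],[-0.27,0.12,0,0,0,0,36],[0,0,0.7,0,0,0,36],[0,0,0.7,0,0,0,36],[0,0,0.3,0,0,0,36],[0,0,0,0,0,0,36],[0,0,0,0,0,0,36],[0,0,0,0,0,0,36]]]'
python3 - <<'E'
from h import *
im,T=wsnap("w8");  cv2.imwrite("pics/w8c.png",im[60:330,120:440]); go(637,41,32,0)
E
```

```text
time_s: 22.85
eef_pos: [617.3, 32.8, 160.9]
ee_rot: [-0.001, -0.0, 1.0, 0.0]
force: [0.6, -0.1, -1.2]
grip_width: 0.513
grip_force: 36.0
time_s: 23.65
eef_pos: [636.6, 41.2, 121.0]
ee_rot: [0.001, -0.0, 1.0, -0.0]
force: [-0.6, 0.7, -1.2]
grip_width: 0.51
grip_force: 36.0
t 23.7 pos [636.5  41.2 121. ] yaw 0.001 shift units [-0.01 -0.01  3.56] turn z units 0.00 tilt [ 0.001 -0.   ] q [-0.12  0.65  1.27 -0.    1.22 -1.69] F [ 0.1 -0.3 -1.7] grip 35.968639589846134 0.5067969096606617
```

View pics/w8c.png

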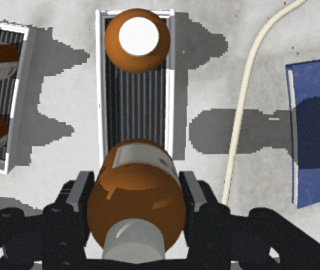

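The bottle hangs over the rear of the wide tray, clear of the old one. Lowering it.

```bash
python3 -m crank '[[[0,0,0.6,0,0,0,36],[0,0,0.9,0,0,0,36],[0,0,0.7,0,0,0,36],[0,0,0.5,0,0,0,36],[0,0,0.3,0,0,0,36],[0,0,0.15,0,0,0,36],[0,0,0,0,0,0,36],[0,0,0,0,0,0,36]]]'
python3 -m crank '[[[0,0,0.1,0,0,0,36],[0,0,0.08,0,0,0,36],[0,0,0.06,0,0,0,36],[0,0,0.05,0,0,0,36],[0,0,0.04,0,0,0,36],[0,0,0.03,0,0,0,36],[0,0,0.02,0,0,0,36],[0,0,0,0,0,0,36]]]'
```

```text
time_s: 24.5
eef_pos: [636.6, 41.2, 42.1]
ee_rot: [0.001, -0.0, 1.0, -0.0]
force: [-0.5, -0.2, -1.7]
grip_width: 0.506
grip_force: 36.0
time_s: 25.3
eef_pos: [636.3, 41.3, 32.2]
ee_rot: [0.0, -0.0, 1.0, -0.0]
force: [-1.7, -0.1, 2.3]
grip_width: 0.51
grip_force: 36.4
```

```bash
python3 -m crank '[[[0,0,0,0,0,0,36],[0,0,0,0,0,0,44],[0,0,0,0,0,0,46],[0,0,0,0,0,0,48],[0,0,0,0,0,0,52],[0,0,0,0,0,0,58],[0,0,0,0,0,0,64],[0,0,0,0,0,0,66]]]'
python3 -m crank '[[[0,0,-0.4,0,0,0,66],[0,0,-0.8,0,0,0,66],[0,0,-1,0,0,0,66],[0,0,-1,0,0,0,66],[0,0,-1,0,0,0,66],[0,0,-1,0,0,0,66],[0,0,0,0,0,0,66],[0,0,0,0,0,0,66]]]'
python3 - <<'E'
from h import *
im,T=wsnap("w9"); im2=capture("top"); cv2.imwrite("pics/w9c.png",np.hstack([im[60:330,120:400],cv2.resize(im2[150:222,205:355],None,fx=3.4,fy=3.75,interpolation=cv2.INTER_CUBIC)])); go(440.5,70.5,163,0)
E
```

```text
time_s: 26.1
eef_pos: [636.2, 41.3, 31.7]
ee_rot: [-0.0, -0.0, 1.0, -0.0]
force: [0.2, 0.1, 0.0]
grip_width: 0.775
grip_force: 0.0
time_s: 26.9
eef_pos: [636.2, 41.3, 162.3]
ee_rot: [0.0, -0.0, 1.0, -0.0]
force: [-1.3, -0.1, -0.4]
grip_width: 0.776
grip_force: 0.0
t 27.0 pos [635.7  41.3 160.9] yaw 0.001 shift units [ 7.81  1.17 -0.07] turn z units 0.00 tilt [-0.002  0.   ] q [-0.12  0.62  1.22 -0.    1.3  -1.69] F [-0.3 -0.1 -1.4] grip 0.0 0.7739800985012713
```

View pics/w9c.png

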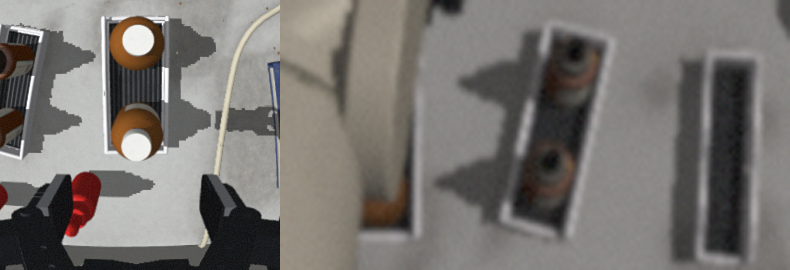

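Both reagent bottles and both droppers are upright in their trays. Next is the pink vial.

```bash
python3 -m crank '[[[0.9,0.15,0,0,0,0,50],[0.98,0.15,0,0,0,0,50],[0.98,0.15,0,0,0,0,50],[0.98,0.15,0,0,0,0,50],[0.98,0.15,0,0,0,0,50],[0.98,0.15,0,0,0,0,50],[0.98,0.15,0,0,0,0,50],[0.98,0.15,0,0,0,0,50]]]'
python3 -m crank '[[[0,0,1,0,0,0,50],[0,0,0.9,0,0,0,50],[0,0,0.6,0,0,0,50],[0,0,0.2,0,0,0,50],[0,0,0,0,0,0,50],[0,0,0,0,0,0,50],[0,0,0,0,0,0,50],[0,0,0,0,0,0,50]]]'
python3 - <<'E'
from h import *
im,T=wsnap("w10"); go(440.5,71,24,0)
cv2.imwrite("pics/w10c.png",cv2.resize(im[100:320,150:370],None,fx=2,fy=2))
E
```

```text
time_s: 27.8
eef_pos: [440.7, 71.4, 161.0]
ee_rot: [-0.001, -0.0, 1.0, 0.0]
force: [-0.5, -0.0, 0.5]
grip_width: 0.585
grip_force: 0.0
time_s: 28.6
eef_pos: [442.4, 71.1, 94.8]
ee_rot: [0.001, -0.0, 1.0, -0.0]
force: [0.1, -0.3, 0.3]
grip_width: 0.586
grip_force: 0.0
t 28.6 pos [442.4  71.1  94.7] yaw 0.001 shift units [ 0.08 -0.    2.83] turn z units 0.00 tilt [ 0.001 -0.   ] q [-0.1   0.32  1.89 -0.    0.93 -1.67] F [ 0.3  0.6 -1.5] grip 0.0 0.5851377041832808
```

View pics/w10c.png

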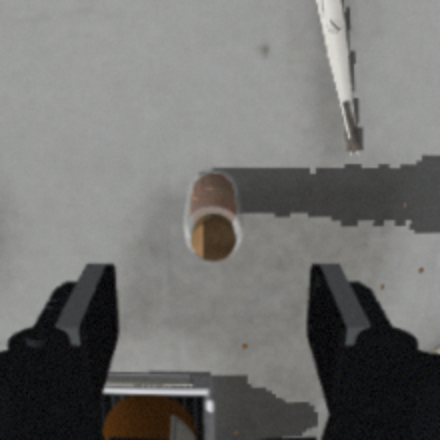

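The pink vial's cork at (256,218) is centred between the fingers.

```bash
python3 -m crank '[[[0.06,0,0.8,0,0,0,50],[0,0,0.8,0,0,0,50],[0,0,0.6,0,0,0,50],[0,0,0.35,0,0,0,50],[0,0,0.2,0,0,0,50],[0,0,0.08,0,0,0,50],[0,0,0,0,0,0,50],[0,0,0,0,0,0,50]]]'
python3 -m crank '[[[0,0,0,0,0,0,40],[0,0,0,0,0,0,32],[0,0,0,0,0,0,26],[0,0,0,0,0,0,22],[0,0,0,0,0,0,18],[0,0,0,0,0,0,14],[0,0,0,0,0,0,14],[0,0,0,0,0,0,14]]]' 20
python3 -m crank '[[[0,0,-0.2,0,0,0,14],[0,0,-0.6,0,0,0,14],[0,0,-1,0,0,0,14],[0,0,-1,0,0,0,14],[0,0,-1,0,0,0,14],[0,0,-1,0,0,0,14],[0,0,-0.6,0,0,0,14],[0,0,0,0,0,0,14]]]'
python3 - <<'E'
from h import *
c,s=np.cos(-.072),np.sin(-.072); 
p=np.array([586.5,-210.5])+31*np.array([c,s]); q=np.array([586.5,-210.5])-31*np.array([c,s]); print(p,q); go(*p,28,-.072)
E
```

```text
time_s: 29.45
eef_pos: [441.0, 71.1, 24.0]
ee_rot: [0.0, -0.0, 1.0, -0.0]
force: [-0.5, 0.2, 0.5]
grip_width: 0.587
grip_force: 0.0
time_s: 30.25
eef_pos: [440.8, 71.2, 23.6]
ee_rot: [0.0, -0.0, 1.0, 0.0]
force: [-1.2, 0.7, 3.4]
grip_width: 0.239
grip_force: 20.7
time_s: 31.05
eef_pos: [441.5, 71.1, 160.3]
ee_rot: [0.002, -0.0, 1.0, -0.0]
force: [0.3, 0.3, -0.7]
grip_width: 0.239
grip_force: 20.6
[ 617.41968271 -212.73007205] [ 555.58031729 -208.26992795]
t 31.1 pos [441.5  71.1 160.3] yaw 0.001 shift units [ -7.01 -11.35   5.32] turn z units 0.52 tilt [ 0.004 -0.   ] q [-0.1   0.22  1.82 -0.    1.1  -1.67] F [ 0.3  0.3 -0.7] grip 20.55334746837616 0.2385021739565808
```

```bash
python3 -m crank '[[[-0.35,-0.57,0,0,0,0,14],[-0.58,-0.94,0,0,0,0,14],[-0.58,-0.94,0,0,0,0,14],[-0.58,-0.94,0,0,0,0,14],[-0.58,-0.94,0,0,0,0,14],[-0.58,-0.94,0,0,0,0,14],[-0.58,-0.94,0,0,0,0,14],[-0.58,-0.94,0,0,0,0,14]]]'
python3 -m crank '[[[-0.58,-0.94,0,0,0,0,14],[-0.58,-0.94,0,0,0,0,14],[-0.58,-0.94,0,0,0,0,14],[-0.58,-0.94,0,0,0,0,14],[-0.28,-0.44,0,0,0,0.26,14],[0,0,0.6,0,0,0.26,14],[0,0,0.4,0,0,0,14],[0,0,0,0,0,0,14]]]'
python3 - <<'E'
from h import *
im,T=wsnap("w11");  cv2.imwrite("pics/w11c.png",cv2.resize(im[60:330,120:400],None,fx=2,fy=2)); go(617.4,-212.7,28,-.072)
E
```

```text
time_s: 31.85
eef_pos: [551.1, -108.4, 157.1]
ee_rot: [-0.001, -0.0, 1.0, 0.0]
force: [0.7, 0.5, -0.8]
grip_width: 0.241
grip_force: 20.6
time_s: 32.65
eef_pos: [615.1, -211.8, 130.9]
ee_rot: [-0.002, 0.035, 0.999, 0.001]
force: [-0.4, -0.2, -0.4]
grip_width: 0.242
grip_force: 20.6
t 32.7 pos [ 615.6 -212.   132.3] yaw -0.071 shift units [-0.08 -0.03  4.17] turn z units 0.01 tilt [-0.002  0.001] q [-0.51  0.67  1.2  -0.    1.27 -2.01] F [-0.1 -1.   0.3] grip 20.553701519966125 0.23590572816821564
```

View pics/w11c.png

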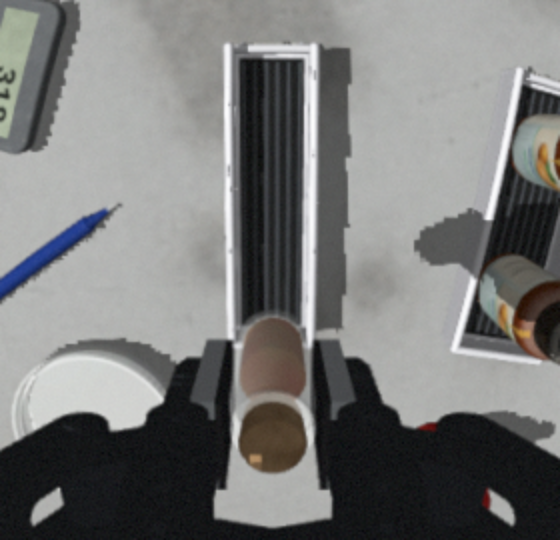

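The vial is centred over the narrow tray (vial column 272, tray about 271 in the crop). Lowering it.

```bash
python3 -m crank '[[[-0.06,-0.02,0.8,0,0,0,14],[0,0,1,0,0,0,14],[0,0,0.9,0,0,0,14],[0,0,0.6,0,0,0,14],[0,0,0.3,0,0,0,14],[0,0,0.15,0,0,0,14],[0,0,0,0,0,0,14],[0,0,0,0,0,0,14]]]'
python3 -m crank '[[[0,0,0.1,0,0,0,14],[0,0,0.08,0,0,0,14],[0,0,0.06,0,0,0,14],[0,0,0.05,0,0,0,14],[0,0,0.04,0,0,0,14],[0,0,0.04,0,0,0,14],[0,0,0.03,0,0,0,14],[0,0,0,0,0,0,14]]]'
```

```text
time_s: 33.5
eef_pos: [618.0, -213.3, 40.8]
ee_rot: [0.001, 0.036, 0.999, -0.0]
force: [-0.7, 0.2, -0.5]
grip_width: 0.236
grip_force: 20.6
time_s: 34.3
eef_pos: [617.5, -213.0, 29.7]
ee_rot: [-0.0, 0.036, 0.999, 0.0]
force: [-0.4, -0.5, -0.2]
grip_width: 0.24
grip_force: 20.6
```

```bash
python3 -m crank '[[[0,0,0.03,0,0,0,14],[0,0,0.02,0,0,0,14],[0,0,0.02,0,0,0,14],[0,0,0,0,0,0,14],[0,0,0,0,0,0,14],[0,0,0,0,0,0,20],[0,0,0,0,0,0,21],[0,0,0,0,0,0,22]]]'
python3 -m crank '[[[0,0,0,0,0,0,24],[0,0,0,0,0,0,27],[0,0,0,0,0,0,32],[0,0,0,0,0,0,38],[0,0,0,0,0,0,42],[0,0,-0.3,0,0,0,45],[0,0,-0.8,0,0,0,48],[0,0,-1,0,0,0,50]]]'
python3 -m crank '[[[0,0,-1,0,0,0,50],[0,0,-1,0,0,0,50],[0,0,-0.8,0,0,0,50],[0,0,-0.3,0,0,0,50],[0,0,0,0,0,0,50],[0,0,0,0,0,0,50],[0,0,0,0,0,0,50],[0,0,0,0,0,0,50]]]'
python3 - <<'E'
from h import *
im,T=wsnap("w12");  cv2.imwrite("pics/w12c.png",im[0:260,20:400]); go(455.5,-239,155,-.072)
E
```

```text
time_s: 35.1
eef_pos: [617.6, -213.1, 28.1]
ee_rot: [0.0, 0.036, 0.999, -0.0]
force: [0.0, 0.6, -0.4]
grip_width: 0.259
grip_force: 0.0
time_s: 35.9
eef_pos: [617.2, -212.9, 80.9]
ee_rot: [-0.001, 0.036, 0.999, 0.0]
force: [0.4, -0.4, -0.4]
grip_width: 0.585
grip_force: 0.0
time_s: 36.7
eef_pos: [617.3, -212.9, 157.1]
ee_rot: [-0.001, 0.036, 0.999, 0.0]
force: [-0.0, 0.2, 1.0]
grip_width: 0.583
grip_force: 0.0
t 36.8 pos [ 617.4 -213.   157.3] yaw -0.072 shift units [ 6.38 -1.5   0.1 ] turn z units 0.00 tilt [-0.001  0.001] q [-0.51  0.66  1.17  0.    1.32 -2.01] F [-0.   0.2  0.8] grip 0.0 0.5861595504616041
```

View pics/w12c.png

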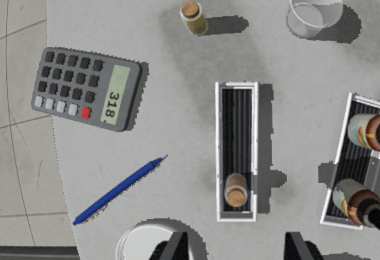

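The pink vial stands upright in the rear of the narrow tray. Next is the yellow vial.

```bash
python3 -m crank '[[[0.6,-0.15,0,0,0,0,50],[0.96,-0.225,0,0,0,0,50],[0.96,-0.225,0,0,0,0,50],[0.96,-0.225,0,0,0,0,50],[0.96,-0.225,0,0,0,0,50],[0.96,-0.225,0,0,0,0,50],[0.96,-0.225,0,0,0,0,50],[0,0,1,0,0,0,50]]]'
python3 -m crank '[[[0,0,0.9,0,0,0,50],[0,0,0.5,0,0,0,50],[0,0,0.2,0,0,0,50],[0,0,0,0,0,0,50],[0,0,0,0,0,0,50],[0,0,0,0,0,0,50],[0,0,0,0,0,0,50],[0,0,0,0,0,0,50]]]'
python3 - <<'E'
from h import *
im,T=wsnap("w13"); go(455,-239,24,-.072)
h=cv2.cvtColor(im,cv2.COLOR_BGR2HSV); m=cv2.inRange(h,(3,60,40),(30,255,255)); n,l,s,c=cv2.connectedComponentsWithStats(m)
for i in range(1,n):
    if s[i,4]>80: print(s[i],c[i].round(1),won(T,*c[i],60).round(1))
T2=np.load("pics/w10.npy"); print("pink ref",won(T2,256.5,218.5,60).round(1))
E
```

```text
time_s: 37.55
eef_pos: [455.6, -240.3, 135.2]
ee_rot: [0.002, 0.037, 0.999, -0.002]
force: [1.1, -0.3, -0.3]
grip_width: 0.582
grip_force: 0.0
time_s: 38.35
eef_pos: [456.4, -239.2, 93.4]
ee_rot: [0.0, 0.036, 0.999, -0.0]
force: [-0.8, -0.3, 0.6]
grip_width: 0.589
grip_force: 0.0
t 38.4 pos [ 456.4 -239.1   93.3] yaw -0.072 shift units [0.06 0.   2.77] turn z units 0.00 tilt [ 0. -0.] q [-0.71  0.45  1.7   0.    1.   -2.21] F [-0.7 -0.3  0.2] grip 0.0 0.5867757465989343
[244 188  24  24 346] [255.7 198.3] [ 440.2 -238.8   60. ]
[245 209  22  23 413] [255.3 219.9] [ 454.5 -240.1   60. ]
[490 250  22  50 793] [502.5 273.1] [531.1 -12.8  60. ]
[474 304  38  55 998] [494.7 330.7] [610.2   9.8  60. ]
pink ref [440.2  70.9  60. ]
```

Yellow cork measured at (454.5, −240.1), which agrees. Grasping it.

```bash
python3 -m crank '[[[0.06,-0.02,0.8,0,0,0,50],[0,0,0.8,0,0,0,50],[0,0,0.6,0,0,0,50],[0,0,0.3,0,0,0,50],[0,0,0.2,0,0,0,50],[0,0,0.07,0,0,0,50],[0,0,0,0,0,0,50],[0,0,0,0,0,0,50]]]'
python3 -m crank '[[[0,0,0,0,0,0,40],[0,0,0,0,0,0,32],[0,0,0,0,0,0,26],[0,0,0,0,0,0,22],[0,0,0,0,0,0,18],[0,0,0,0,0,0,14],[0,0,0,0,0,0,14],[0,0,0,0,0,0,14]]]' 20
python3 -m crank '[[[0,0,-0.2,0,0,0,14],[0,0,-0.6,0,0,0,14],[0,0,-1,0,0,0,14],[0,0,-1,0,0,0,14],[0,0,-0.6,0,0,0,14],[0,0,-0.2,0,0,0,14],[0,0,0,0,0,0,14],[0,0,0,0,0,0,14]]]'
python3 - <<'E'
from h import *
go(555.5,-208.6,28,-.072)
E
```

```text
time_s: 39.2
eef_pos: [455.0, -239.7, 24.3]
ee_rot: [0.0, 0.036, 0.999, -0.0]
force: [0.4, 0.3, 0.3]
grip_width: 0.588
grip_force: 0.0
time_s: 40.0
eef_pos: [454.8, -239.5, 23.9]
ee_rot: [0.0, 0.036, 0.999, -0.0]
force: [0.2, 0.9, 2.4]
grip_width: 0.236
grip_force: 20.9
time_s: 40.8
eef_pos: [454.4, -239.2, 113.0]
ee_rot: [-0.001, 0.036, 0.999, 0.0]
force: [-0.7, 0.8, -0.5]
grip_width: 0.236
grip_force: 20.8
t 40.8 pos [ 454.4 -239.2  113. ] yaw -0.072 shift units [-3.95  1.51  3.4 ] turn z units -0.00 tilt [-0.001  0.001] q [-0.71  0.42  1.68 -0.    1.04 -2.21] F [-0.7  0.8 -0.5] grip 20.764908492565155 0.23577259014065716
```

```bash
python3 -m crank '[[[-0.4,0.15,0,0,0,0,14],[-0.8,0.31,0,0,0,0,14],[-0.9,0.35,0,0,0,0,14],[-0.9,0.35,0,0,0,0,14],[-0.65,0.24,0,0,0,0,14],[-0.3,0.11,0,0,0,0,14],[0,0,0,0,0,0,14],[0,0,0,0,0,0,14]]]'
python3 -m crank '[[[0,0,0.4,0,0,0,14],[0,0,0.8,0,0,0,14],[0,0,0.8,0,0,0,14],[0,0,0.5,0,0,0,14],[0,0,0.3,0,0,0,14],[0,0,0.1,0,0,0,14],[0,0,0,0,0,0,14],[0,0,0,0,0,0,14]]]'
python3 - <<'E'
from h import *
go(555.5,-208.6,28,-.072)
E
```

```text
time_s: 41.6
eef_pos: [555.5, -208.9, 113.4]
ee_rot: [-0.0, 0.036, 0.999, 0.0]
force: [-0.4, 0.1, -0.2]
grip_width: 0.237
grip_force: 20.8
time_s: 42.4
eef_pos: [556.3, -209.2, 42.0]
ee_rot: [0.001, 0.036, 0.999, -0.0]
force: [0.4, 0.2, -0.2]
grip_width: 0.239
grip_force: 20.8
t 42.4 pos [ 556.3 -209.2   42. ] yaw -0.072 shift units [0.03 0.02 0.56] turn z units 0.00 tilt [ 0.001 -0.001] q [-0.56  0.66  1.48 -0.    0.99 -2.06] F [ 0.4  0.2 -0.2] grip 20.764967501163483 0.23867848269896735
```

```bash
python3 -m crank '[[[0,0,0.15,0,0,0,14],[0,0,0.12,0,0,0,14],[0,0,0.09,0,0,0,14],[0,0,0.07,0,0,0,14],[0,0,0.05,0,0,0,14],[0,0,0.04,0,0,0,14],[0,0,0.03,0,0,0,14],[0,0,0,0,0,0,14]]]'
python3 -m crank '[[[0,0,0.015,0,0,0,14],[0,0,0,0,0,0,14],[0,0,0,0,0,0,14],[0,0,0,0,0,0,20],[0,0,0,0,0,0,21],[0,0,0,0,0,0,22],[0,0,0,0,0,0,24],[0,0,0,0,0,0,27]]]'
python3 -m crank '[[[0,0,0,0,0,0,32],[0,0,0,0,0,0,38],[0,0,0,0,0,0,42],[0,0,-0.3,0,0,0,45],[0,0,-0.8,0,0,0,48],[0,0,-1,0,0,0,50],[0,0,-1,0,0,0,50],[0,0,-1,0,0,0,50]]]'
python3 -m crank '[[[0.5,0,-1,0,0,0,50],[1,0,-0.5,0,0,0,50],[1,0,0,0,0,0,50],[1,0,0,0,0,0,50],[1,0,0,0,0,0,50],[0.5,0,0,0,0,0,50],[0,0,0,0,0,0,50],[0,0,0,0,0,0,50]]]'
python3 - <<'E'
from h import *
im,T=wsnap("w14"); t=capture("scene"); cv2.imwrite("pics/fin.png",np.hstack([im[40:384,80:450],cv2.resize(t[110:300,140:370],None,fx=1.8,fy=1.81,interpolation=cv2.INTER_CUBIC)])[:, :800]); go(0,0,0,0)
E
```

```text
time_s: 43.2
eef_pos: [556.1, -208.9, 27.9]
ee_rot: [0.0, 0.036, 0.999, -0.0]
force: [-1.0, 0.4, 3.9]
grip_width: 0.236
grip_force: 21.1
time_s: 44.0
eef_pos: [555.9, -208.9, 27.0]
ee_rot: [-0.0, 0.036, 0.999, 0.0]
force: [0.9, -0.2, -0.2]
grip_width: 0.319
grip_force: 0.0
time_s: 44.8
eef_pos: [555.9, -208.9, 131.3]
ee_rot: [0.0, 0.036, 0.999, -0.0]
force: [-0.3, -0.4, 0.2]
grip_width: 0.585
grip_force: 0.0
time_s: 45.6
eef_pos: [431.8, -200.1, 167.7]
ee_rot: [0.001, 0.036, 0.999, -0.0]
force: [0.9, 0.6, 0.0]
grip_width: 0.586
grip_force: 0.0
t 45.7 pos [ 431.9 -200.   167.4] yaw -0.072 shift units [17.81  6.75  6.68] turn z units -0.51 tilt [ 0.001 -0.   ] q [-0.68  0.27  1.73  0.    1.14 -2.18] F [-0.7 -0.5  0.6] grip 0.0 0.5845339441180971
```

View pics/fin.png

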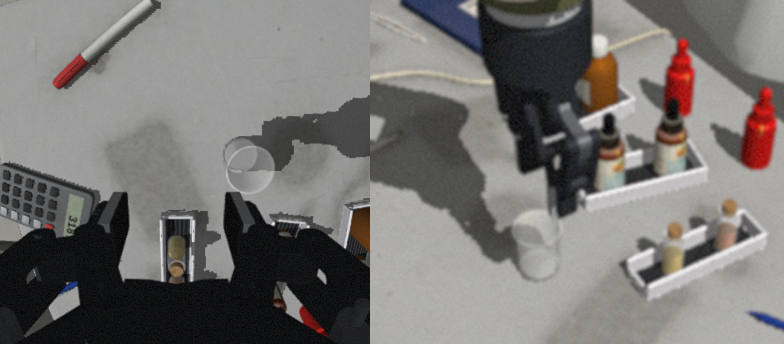

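The final view shows both vials, both droppers and the new reagent bottle upright in their trays, with the beaker untouched and the gripper clear.

```bash
python3 -c "
from rig import *
print(finish_job())"
```

```text
the job is handed in; nothing more can be done
None
```

The job is handed in at about 46 s: the older dropper was pulled forward with the new one behind it, the new reagent bottle stands behind the old one, both vials are upright in the narrow tray, and the beaker was left alone.

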